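# Knock a stuck setting die out of its bench stand

### The arm

A 6-joint arm with a two-finger parallel gripper is mounted at the origin on the work surface. World frame = base frame: x ahead of the robot, y to its left, z up, the work surface at z = 0. Lengths are in mm, angles in rad, forces in N, time in s.
With the tool pointing down it reaches from about 325 to 775 mm from the base axis. Payload 5.5 kg.
Tool frame: the origin (TCP) lies midway between the tips of the shut fingers; the grasp point (between the pads) lies 19 mm behind it; z points along the fingers, y is the line along which they close (so a half turn about z gives the same grasp; the last joint's range is limited). The gripper opens to 88 mm and grips with 3 to 60 N. Pads are 20 mm wide; open, the fingers measure 115 mm over their backs; the gripper's body (75 mm by 178 mm) begins 61 mm behind the grasp point.
Start: joints at [1.076, 0.091, 1.231, -0, 1.82, -0.057], TCP at [254.375, 543.424, 222.631] pointing down, gripper open.
Joint ranges: [-2.87, 2.87], [-0.86, 2.18], [0.17, 2.46], [-1.51, 4.65], [0.06, 2.69], [-2.65, 2.65]. Speed limits (rad/s): [2.57, 2.57, 3.01, 3.14, 3.14, 3.14].

### API

Orientations are given as [roll, pitch, yaw] about the fixed x, y, z axes, in that order (R = Rz(yaw) Ry(pitch) Rx(roll)).
In Python, from plant import arm gives the robot as it stands.
- The arm moves only by the tool move_arm, never from a script. Its argument "increments" is one flat list of numbers, 5 for each row, row after row: the shift along the world's x, y, z in units of 30 mm (1.0 is 30 mm), then the turn about the world's z in units of 6 degrees (1.0 is 6 degrees), then the closure in counts, from 0 (fully open) to 255 (shut). In form: [dx, dy, dz, spin, grip, dx, dy, dz, spin, grip, ...]. A call has 1 to 5 rows; each row shifts and turns the commanded pose from where the row before left it; what a row does not reach is not made up. A row lasts 1/8 s, in which the tool goes at most 62.5 mm and 10.7 degrees, less where a joint would pass 70% of its speed; a pose out of reach is approached as far as the arm can. A call is refused whole if a number of a shift passes 1 or a number of a turn 1, either way. A call with a gripper value outside its range is refused whole. The fingers move at their own pace and stop on an object; "newtons" is the grip in N (left out, the last holds). Time passes only in rows, so rows that do not move let the fingers close. It gives the time, the measured TCP pose, the force, the opening and the grip force at its end, in the units of the state.
- arm.observe(): the state, without advancing time (a new reading comes with each control period).
- arm.snapshot(name): name is "side" or "top"; returns a dict with "color" (400x640x3 uint8, blue, green, red), "K" (3x3 intrinsics, pixels), "dist_coeffs" ([k1, k2, p1, p2, k3] as OpenCV has them; the pictures are not rectified), "T" (4x4, takes a point from camera to world coordinates). Camera axes: x right, y up, looking along -z (the intrinsics and any distortion apply to the point x, -y, -z); pixel columns grow to the right and rows downward; lengths in mm; the calibration is good to about 2 mm. A picture is of the moment at which its call begins. There is no depth.
- arm.finish_job(): hands the job in; it is judged then, once.
The state is a dict: "t": time; "joints": joint angles; "qvel": joint speeds; "effort": joint torques, N m; "tool_pos": TCP position; "orientation": TCP orientation; "wrist_force": force on the tool from outside, world axes, zero at the start; "wrist_torque": the same for the moment, N m; "grip_width": finger opening in mm; "finger_force": force on a finger pad.
Only numpy, scipy, OpenCV 4.12 (cv2) and the standard library are available. Lean on these libraries where they do the work, as an engineer would, in place of code of your own. Each camera call takes 0.05 s, during which the arm holds its last target. There are 200 camera calls.

### The job

A setting die is stuck down in the pocket of the green bench stand. With the knock-out stirrup, feel for the hole under the stand's head and push the rod up through it, gently (never forcing it beyond about 30 N), until the die stands about a centimetre proud of the head. Then stand the stirrup upright on the bench clear of the stand, lift the die out and set it down, not dropped, upright inside the wooden tray, leaving the hammer, jar and punch alone.

Things in the scene. Friction and masses are not known exactly. Their poses are not given: they have to be found in the camera images.
- stand_hole (a point): Mouth of the knock-out hole in the UNDERSIDE of the fixed green stand's head, 56 mm above the bench, hidden from above. x runs level from the head's free end to the column, z up. Head: block 52 (x) by 44 (y) by 30 mm high centred on the hole, open below and on three sides. Hole 11 mm wide through an 8 mm floor into the pocket.
- stand_top (a point): Centre of the head's flat top, 86 mm above the bench, straight above the hole; mouth of the round pocket, 31.5 mm wide, 22 mm deep. Two spring plungers near the top of the pocket pinch the die: pushing it up takes about 5 to 15 N, differing each time, and they hold it where the rod leaves it (up to its 14 mm most).
- stand_column (a point): Middle of the column's top, 107 mm along x from the hole, 86 mm above the bench; nothing of the stand is higher. Column 34 (x) by 44 mm (y); an arm 36 mm wide, as high as the head, joins it to the head. The foot plate on the bench, 12 mm thick, 120 mm wide, starts 60 mm from the hole along x.
- die_center (a point): Centre of the stuck die, a plain steel cylinder 30 mm in diameter, 20 mm high, about 0.11 kg; z is its axis. At the start it sits on the pocket floor, concentric with the hole, its top 2 mm below the top of the head, so it cannot be gripped.
- stirrup_bar (a point): Centre of the top bar of the loose steel knock-out stirrup, where to grip it: a closed upright frame, 0.37 kg, standing on the bench on its foot bar. y along the bars, z up, x through the opening. Top bar 12 mm square, 100 mm long, its centre 100 mm above the stirrup's underside. Side bars 8 mm thick, 14 mm wide, 84 mm apart. Slip the frame over the head's free end, foot bar below, then raise.
- stirrup_foot (a point): Middle of the foot bar's top face, 90 mm below the top bar's centre; foot bar 100 (y) by 36 (x) by 10 mm. On it stands the rod, 8 mm wide, 22 mm tall, tip bevelled 2 mm to 4 mm across. It is clamped off-centre on a flat disc: its axis is 6 mm from the middle, in an unmeasured direction. Foot bar against the head's underside = die raised 14 mm, its most.
- tray: Fixed shallow wooden tray, 130 by 130 mm, 20 mm high, walls and floor 5 mm thick; origin at the centre of its underside, z up, x and y along its sides. Empty.
- hammer: Bystander: small hammer lying on the bench; origin under its middle.
- rivet_jar: Bystander: jar 60 mm wide, 75 mm high; origin at the centre of its underside.
- punch: Bystander: stepped dark steel punch, 28 mm wide at the foot, 60 mm high, standing upright; origin at the centre of its underside.
Things that resemble listed ones, but are neither listed nor needed, are in the scene too. Of the things shaped like the part that bears die_center, the bare steel one is meant.

How it is judged (in metres and radians):
On the way, in this order (a step that is already met when the one before it is completed fails the run):
1. the stirrup's rod pushes the die up at least 9 mm from its seat (z of die_center in the frame of stand_hole above 0.027 m and horizontal distance between die_center and stand_hole below 0.004 m and contact force between stirrup and die above 0.5 N), for 0.1 s.
2. the stirrup stands released and upright on the bench, clear of the stand, the die still standing proud in the head (height (world z) of stirrup_bar between 0.095 and 0.103 m and angle between stirrup_bar's own z axis and vertical below 0.1 rad and contact force between the fingers and stirrup below 0.05 N and horizontal distance between stirrup_bar and stand_hole above 0.06 m and horizontal distance between die_center and stand_hole below 0.004 m and z of die_center in the frame of stand_hole above 0.025 m), for 0.2 s.
At the end, for the whole second after the job is handed in: The die stands still and upright (0.15 rad) on the tray floor, its centre within 50 mm of the tray's centre along both sides; the stirrup stands still and upright (0.1 rad) on the bench, its bar at least 60 mm level distance from the stand's hole, not touching the stand (x of die_center in the frame of tray between -0.05 and 0.05 m and y of die_center in the frame of tray between -0.05 and 0.05 m and z of die_center in the frame of tray between 0.008 and 0.02 m and angle between die_center's own z axis and vertical below 0.15 rad and linear speed of each of die, stirrup below 0.02 m/s and angle between stirrup_bar's own z axis and vertical below 0.1 rad and height (world z) of stirrup_bar between 0.095 and 0.103 m and horizontal distance between stirrup_bar and stand_hole above 0.06 m and contact force between stirrup and stand below 0.05 N).
It fails at once if the stirrup is forced against the stand with more than 30 N (contact force between stirrup and stand above 30 N).
It fails at once if the stirrup presses the die with more than 30 N (contact force between stirrup and die above 30 N).
It fails at once if the die is let fall (touched by nothing while its centre is more than 35 mm above the bench) (height (world z) of die_center above 0.035 m and contact force between die and anything else below 0.001 N).
It fails at once if the hammer, jar or punch is moved more than 20 mm (distance of any of hammer, rivet_jar, punch from where it was at the start of the episode above 0.02 m).
It also fails if it takes over 72 s, if anything falls off the work surface, if the arm or the gripper's body presses on something with over 40 N, if the wrist force passes 120 N, or if a joint passes its speed limit or range.

## Working session

There is one attempt and no reset: what is moved stays moved. The work goes in short steps, Python scripts to look and compute and a tool call to move; the robot and the scene stay as the last step left them, time stands still between calls to the robot, and variables do not carry over. Pictures are saved under pics/ and viewed, at most 10 in all, crops included, and the job is handed in when it is done.

Besides the shell and the picture viewer there is one more tool, called as name(argument=value, ...) on one line, values as JSON. move_arm: Moves the arm, as the interface text tells. Its arguments: {"type":"object","properties":{"increments":{"type":"array","items":{"type":"number"}},"newtons":{"type":"number"}},"required":["increments"]}

```bash
ls; mkdir -p pics; python3 - <<'E'
from plant import arm
import cv2,pickle
d={}
for n in("top","side"):
    s=arm.snapshot(n); d[n]=s; cv2.imwrite(f"pics/{n}0.png",s["color"]); print(n,s["K"],s["dist_coeffs"],s["T"])
pickle.dump(d,open("s0.pkl","wb"))
print(arm.observe())
E
```

```text
pics
top [[439.39891406   0.         316.87244896]
 [  0.         439.39891406 206.34142987]
 [  0.           0.           1.        ]] [-0.06209877  0.          0.          0.          0.        ] [[-1.35883149e-02  9.96716738e-01 -7.98191782e-02  5.02493399e+02]
 [-9.99657573e-01 -1.53268745e-02 -2.12090697e-02 -3.93131449e+01]
 [-2.23628134e-02  7.95036504e-02  9.96583702e-01  1.08291265e+03]
 [ 0.00000000e+00  0.00000000e+00  0.00000000e+00  1.00000000e+00]]
side [[434.77318043   0.         313.43644329]
 [  0.         434.77318043 201.87534084]
 [  0.           0.           1.        ]] [-0.05969061  0.          0.          0.          0.        ] [[ 9.99337781e-01  1.19098769e-02 -3.43824707e-02  5.31900895e+02]
 [-3.38470013e-02  6.51099493e-01 -7.58237318e-01 -9.28541092e+02]
 [ 1.33558962e-02  7.58898943e-01  6.51071436e-01  8.64209638e+02]
 [ 0.00000000e+00  0.00000000e+00  0.00000000e+00  1.00000000e+00]]
{'t': 0.1, 'joints': array([ 1.07628014e+00,  9.17773516e-02,  1.23171128e+00,  4.61838482e-06,
        1.81980628e+00, -5.67033425e-02]), 'qvel': array([ 0.00073375, -0.00143095, -0.00156267,  0.00014081, -0.0014904 ,
       -0.00041475]), 'effort': array([ 2.80752851e-03, -4.47853661e+01, -4.07570529e+01,  7.00523774e-02,
        2.83039879e-02, -7.21813785e-05]), 'tool_pos': array([254.25722684, 543.18414419, 221.65427708]), 'orientation': array([-3.13989339e+00, -1.00942418e-04,  2.70378086e+00]), 'wrist_force': array([-0.18810335,  0.47114463,  0.27216867]), 'wrist_torque': array([-0.02859738,  0.01402446, -0.02618585]), 'finger_force': 0.0, 'grip_width': 87.78016028927452}
```

View pics/top0.png

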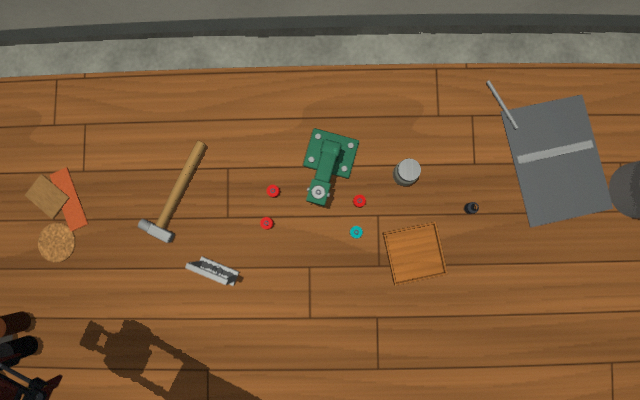

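View pics/side0.png

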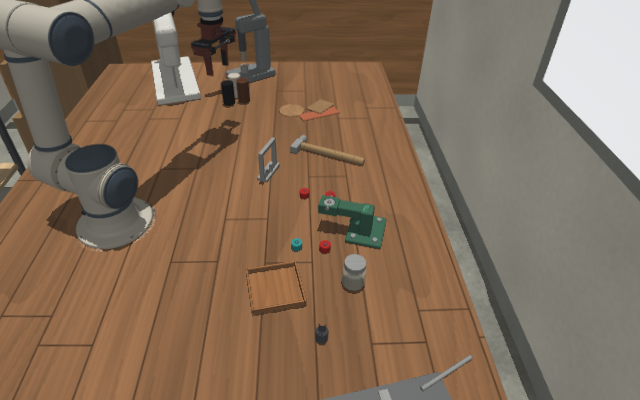

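Top view: stand head at (318,191) with the bare steel die inside and its column at (332,148). The stirrup is at (213,271), the tray at (414,253), the hammer at (170,200), the jar at (407,172) and the punch at (471,208). 
Die look-alikes: red discs at (273,190), (266,223) and (360,201), and a teal one at (356,232). The bare steel one in the stand at (318,191) is the one meant. I'll check it in a close crop.

```bash
cat > h.py <<'E'
import cv2,numpy as np
def ray(s,uv):
    p=cv2.undistortPoints(np.array([[uv]],float),s["K"],np.array(s["dist_coeffs"]))[0,0]
    T=np.array(s["T"]);d=T[:3,:3]@np.array([p[0],-p[1],-1]);return T[:3,3],d/np.linalg.norm(d)
def onz(s,uv,z):
    o,d=ray(s,uv);return o+d*(z-o[2])/d[2]
def tri(s1,u1,s2,u2):
    o1,d1=ray(s1,u1);o2,d2=ray(s2,u2)
    a=np.linalg.lstsq(np.c_[d1,-d2],o2-o1,rcond=None)[0]
    p,q=o1+a[0]*d1,o2+a[1]*d2;return (p+q)/2,np.linalg.norm(p-q)
def proj(s,P):
    T=np.array(s["T"]);c=T[:3,:3].T@(np.array(P,float)-T[:3,3])
    return cv2.projectPoints(np.array([[c[0],-c[1],-c[2]]]),np.zeros(3),np.zeros(3),s["K"],np.array(s["dist_coeffs"]))[0].ravel()
def crop(im,x,y,w,h,k):
    return cv2.resize(im[y:y+h,x:x+w],None,fx=k,fy=k,interpolation=cv2.INTER_CUBIC)
E
python3 - <<'E'
import pickle,cv2,numpy as np
from h import *
d=pickle.load(open("s0.pkl","rb"));t=d["top"]["color"];s=d["side"]["color"]
a=np.hstack([crop(t,293,120,80,60,5)[:300,:400],crop(t,180,240,80,60,5)])
a=np.hstack([crop(t,290,120,75,100,4),crop(t,178,245,75,50,4).repeat(1,0) if 0 else crop(t,178,225,75,100,4)])
a=np.hstack([a[:, :]]);b=np.hstack([crop(s,310,185,80,66,4)[:,:300],crop(s,245,130,75,66,4)])[:200]
b=np.hstack([crop(s,310,186,75,60,4),crop(s,240,130,75,60,4)])
a=a[:360]
cv2.imwrite("pics/c1.png",np.vstack([a,b[:240]]))
E
```

```text
(no output)
```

View pics/c1.png

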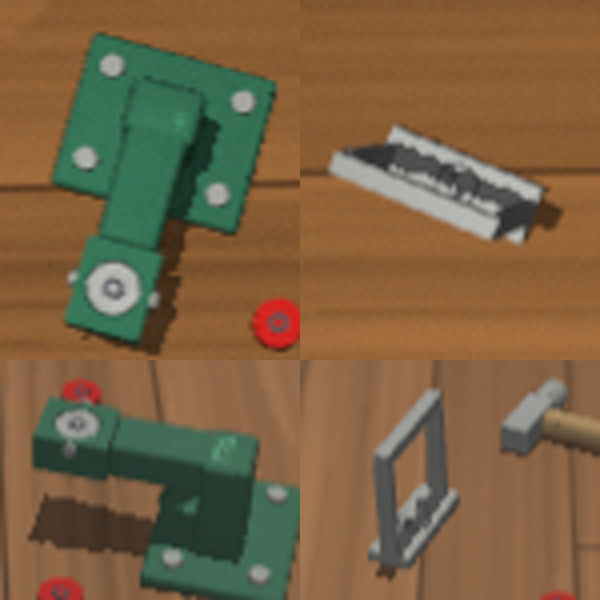

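The crop confirms the bare steel die seated in the green head, at top px (318.2,192.0) and side px (329.3,202). The stirrup's top bar is the lower-left bright bar in the top view, running (187,266)–(227,283). Next I measure both.

```bash
python3 - <<'E'
import pickle
from h import *
d=pickle.load(open("s0.pkl","rb"));t=d["top"];s=d["side"]
def comp(im,lo,hi,box):
    x,y,w,h=box
    m=cv2.inRange(cv2.cvtColor(im,cv2.COLOR_BGR2HSV)[y:y+h,x:x+w],lo,hi)
    c=max(cv2.findContours(m,cv2.RETR_EXTERNAL,cv2.CHAIN_APPROX_NONE)[0],key=cv2.contourArea)
    return c+np.array([x,y]),m
# die
c,_=comp(t["color"],(0,0,110),(180,50,255),(308,182,20,20));(u,v),r=cv2.minEnclosingCircle(c);print("die top px",u,v,r)
c2,_=comp(s["color"],(0,0,110),(180,60,255),(320,194,18,13));e=c2.reshape(-1,2);us=(e.min(0)+e.max(0))/2;print("die side px",us)
print("die z84",onz(t,(u,v),84),onz(s,us,84),tri(t,(u,v),s,us))
# head outline corners at z86
C=np.array([[88,238],[163,255],[142,342],[66,325]])/4+[290,120]-[.375,.375]
P=np.array([onz(t,q,86) for q in C]);print("head",P.round(1),P.mean(0),np.linalg.norm(P-np.roll(P,-1,0),axis=1))
ax=(P[0]+P[1]-P[2]-P[3]);print("stand yaw",np.degrees(np.arctan2(ax[1],ax[0])))
l=P[0]-P[3]; print(np.degrees(np.arctan2(l[1],l[0]))); l=P[1]-P[2]; print(np.degrees(np.arctan2(l[1],l[0])));l=P[0]-P[1];print(np.degrees(np.arctan2(l[1],l[0]))-90)
# foot plate
g,_=comp(t["color"],(65,80,40),(95,255,255),(300,124,62,85))
# stirrup
c,m=comp(t["color"],(0,0,140),(180,60,255),(180,255,64,34))
R=cv2.minAreaRect(c);print("bar rect",R,len(c))
B=cv2.boxPoints(R);B=np.array([onz(t,q,106) for q in B]);print(B.round(1),B.mean(0))
print(np.linalg.norm(B-np.roll(B,-1,0),axis=1))
k=0 if np.linalg.norm(B[1]-B[0])>np.linalg.norm(B[2]-B[1]) else 1
l=B[k+1]-B[k];print("bar dir",np.degrees(np.arctan2(l[1],l[0])))
# ends by side view: crop top ends
for q in [(382,455-360),(436,392-360)]: 
    print("side end",onz(s,((q[0]-300)/4+240,q[1]/4+130),106))
# tray
c,_=comp(t["color"],(0,0,0),(180,255,255),(380,220,70,66))
T=[onz(t,q,20) for q in [(383,233),(436,223),(446,273),(393,284)]];print("tray",np.mean(T,0),np.array(T).round())
E
```

```text
die top px 317.6666564941406 191.6666717529297 6.871953964233398
die side px [329. 202.]
die z84 [616.14049629 -20.32902249  84.        ] [616.00465015 -21.22223627  84.        ] (array([616.1580799 , -20.31486219,  83.22795175]), np.float64(0.13960716158357234))
head [[645.   -6.9  86. ]
 [634.5 -49.7  86. ]
 [584.8 -36.9  86. ]
 [595.2   6.2  86. ]] [614.89214643 -21.82074917  86.        ] [44.0112178  51.28846802 44.39752901 51.51107307]
stand yaw -14.607267755391707
-14.820130917675032
-14.393480708345349
-13.816376311300758
bar rect ((206.3103485107422, 272.2241516113281), (43.824100494384766, 8.727680206298828), 21.801406860351562) 104
[[446.7 279.8 106. ]
 [464.6 272.5 106. ]
 [427.8 180.5 106. ]
 [410.  187.8 106. ]] [437.27797745 230.14554946 106.        ]
[19.40569582 99.13280127 19.26419252 99.06356418]
bar dir -111.80547526695072
side end [416.98737025 184.38476177 106.        ]
side end [455.21953418 273.6487267  106.        ]
tray [ 471.08461526 -250.02191381   20.        ] [[ 521. -175.   20.]
 [ 543. -304.   20.]
 [ 422. -324.   20.]
 [ 398. -196.   20.]]
```

Positions agree with the sizes given (head 44 x 51, die z 83–84, bar 99 long).
- **Stand:** hole at about (616,-21), yaw -14.5°.
- **Stirrup:** bar at about (435,230), lying along 68°.
- **Tray:** (471,-250).

Now I reach for the bar.

move_arm(increments=[0.4, -0.7, 0, -0.97, 0, 0.4, -0.7, 0, -0.97, 0, 0.4, -0.7, 0, -0.97, 0, 0.4, -0.7, 0, -0.97, 0, 0.4, -0.7, 0, -0.97, 0], newtons=40)

```text
t: 0.72
tool_pos: [314.6, 437.6, 222.0]
orientation: [-3.141, 0.0, 2.193]
wrist_force: [0.5, 0.6, 0.0]
grip_width: 87.7
finger_force: 0.0
```

move_arm(increments=[0.4, -0.7, 0, -0.97, 0, 0.4, -0.7, 0, -0.97, 0, 0.4, -0.7, 0, -0.97, 0, 0.4, -0.7, 0, -0.97, 0, 0.4, -0.7, 0, -0.97, 0])

```text
t: 1.35
tool_pos: [374.6, 332.6, 222.1]
orientation: [-3.141, 0.0, 1.685]
wrist_force: [1.0, 0.3, -0.9]
grip_width: 87.9
finger_force: 0.0
```

move_arm(increments=[0.4, -0.7, 0, -0.97, 0, 0.4, -0.7, 0, -0.97, 0, 0.4, -0.7, 0, -0.97, 0, 0.4, -0.7, 0, -0.97, 0, 0.4, -0.7, 0, -0.97, 0])

```text
t: 1.98
tool_pos: [434.6, 227.6, 222.1]
orientation: [-3.141, 0.001, 1.177]
wrist_force: [0.8, 0.2, -0.8]
grip_width: 87.9
finger_force: 0.0
```

move_arm(increments=[0, 0.08, -0.95, 0, 0, 0, 0, -0.95, 0, 0, 0, 0, -0.95, 0, 0, 0, 0, -0.95, 0, 0, 0, 0, -0.9, 0, 0])

```text
t: 2.6
tool_pos: [433.9, 230.6, 80.1]
orientation: [-3.141, 0.001, 1.18]
wrist_force: [-0.4, 0.7, -0.4]
grip_width: 87.8
finger_force: 0.0
```

move_arm(increments=[0, 0, 0, 0, 255, 0, 0, 0, 0, 255, 0, 0, 0, 0, 255, 0, 0, 0, 0, 255, 0, 0, 0, 0, 255], newtons=40)

```text
t: 3.22
tool_pos: [434.6, 230.9, 82.2]
orientation: [3.141, -0.001, 1.18]
wrist_force: [-0.3, -0.3, -0.4]
grip_width: 41.4
finger_force: 0.0
```

move_arm(increments=[0, 0, 0, 0, 255, 0, 0, 0, 0, 255, 0, 0, 0, 0, 255, 0, 0, 0, 0, 255, 0, 0, 0, 0, 255], newtons=40)

```text
t: 3.85
tool_pos: [434.3, 230.8, 81.5]
orientation: [-3.141, 0.0, 1.18]
wrist_force: [0.1, -0.2, -0.4]
grip_width: 11.6
finger_force: 40.0
```

Gripped: width 11.6 mm at 40 N. I'll lift and turn the opening toward the side camera to read the rod's offset direction.

move_arm(increments=[0, 0, 0.5, 0, 255, 0.1, -0.4, 0.8, -0.6, 255, 0.19, -0.7, 0.9, -0.8, 255, 0.2, -0.7, 0.9, -0.8, 255, 0.2, -0.7, 0.9, -0.8, 255])

```text
t: 4.47
tool_pos: [455.0, 155.2, 203.0]
orientation: [-3.142, 0.0, 0.863]
wrist_force: [0.8, -0.4, -3.3]
grip_width: 11.7
finger_force: 40.0
```

move_arm(increments=[0.2, -0.8, 0, -0.8, 255, 0.2, -0.8, 0, -0.8, 255, 0.2, -0.8, 0, -0.8, 255, 0.2, -0.8, 0, -0.8, 255, 0.2, -0.8, 0, -0.8, 255])

```text
t: 5.1
tool_pos: [485.0, 35.0, 202.1]
orientation: [-3.141, 0.0, 0.444]
wrist_force: [-0.0, 0.1, -4.1]
grip_width: 11.2
finger_force: 40.0
```

move_arm(increments=[0.3, -0.8, 0, -0.8, 255, 0.3, -0.8, 0, -0.8, 255, 0.3, -0.8, 0, -0.8, 255, 0.3, -0.8, 0, -0.8, 255, 0.3, -0.6, 0, -0.8, 255])

```text
t: 5.72
tool_pos: [530.1, -79.1, 202.0]
orientation: [-3.142, 0.0, 0.025]
wrist_force: [-0.5, 0.4, -2.7]
grip_width: 11.6
finger_force: 40.0
```

```bash
python3 - <<'E'
from plant import arm
import pickle
from h import *
s=arm.snapshot("side");o=arm.observe();pickle.dump((s,o),open("s1.pkl","wb"))
print(o["tool_pos"],o["orientation"])
u=proj(s,o["tool_pos"]+np.array([0,0,-50]));print(u)
x,y=int(u[0])-37,int(u[1])-30;print(x,y);cv2.imwrite("pics/c2.png",crop(s["color"],x,y,75,65,8))
E
```

```text
[530.79434731 -81.14929567 201.64808732] [3.13982201e+00 1.70245803e-04 1.98832407e-02]
[297.99276953 197.56849696]
260 167
```

View pics/c2.png

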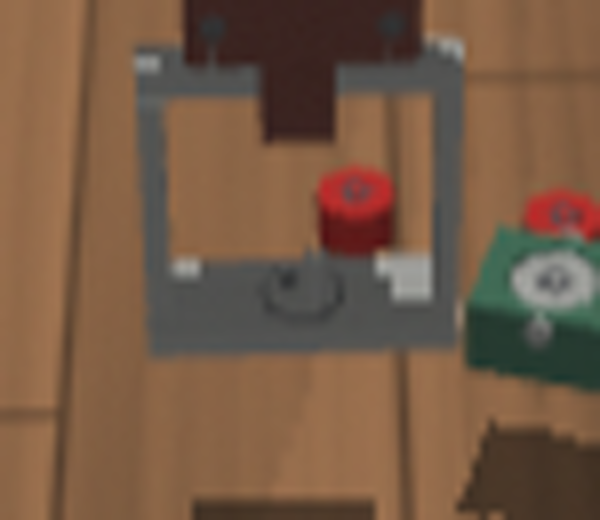

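The frame is held level. Foot bar shows the disc at about (302,291) in the crop, and the rod, low in contrast, near (312,245–285). I'll enhance the contrast.

```bash
python3 - <<'E'
import pickle
from h import *
s,o=pickle.load(open("s1.pkl","rb"))
c=s["color"][167+24:167+48,260+14:260+62].astype(float)
c=np.clip((c-30)*2.2,0,255).astype(np.uint8)
cv2.imwrite("pics/c3.png",cv2.resize(c,None,fx=16,fy=16,interpolation=cv2.INTER_CUBIC))
t=np.array(o["tool_pos"]);b=t+[0,0,19]
for dx in(-50,0,50):
  for dy in(-18,18): print(dx,dy,((proj(s,b+[dx,dy,-90])-[274,191])*16).round())
for a in range(0,360,45):
  v=6*np.array([np.cos(np.radians(a)),np.sin(np.radians(a)),0])
  print(a,((proj(s,b+v+[0,0,-90])-[274,191]+.5)*16).round(),((proj(s,b+v+[0,0,-68])-[274,191]+.5)*16).round())
E
```

```text
-50 -18 [ 71. 283.]
-50 18 [ 77. 136.]
0 -18 [386. 279.]
0 18 [384. 133.]
50 -18 [700. 275.]
50 18 [691. 129.]
0 [430. 212.] [430. 108.]
45 [419. 195.] [418.  91.]
90 [393. 189.] [392.  84.]
135 [367. 196.] [365.  91.]
180 [356. 213.] [354. 109.]
225 [367. 231.] [365. 126.]
270 [393. 237.] [392. 133.]
315 [420. 230.] [419. 125.]
```

View pics/c3.png

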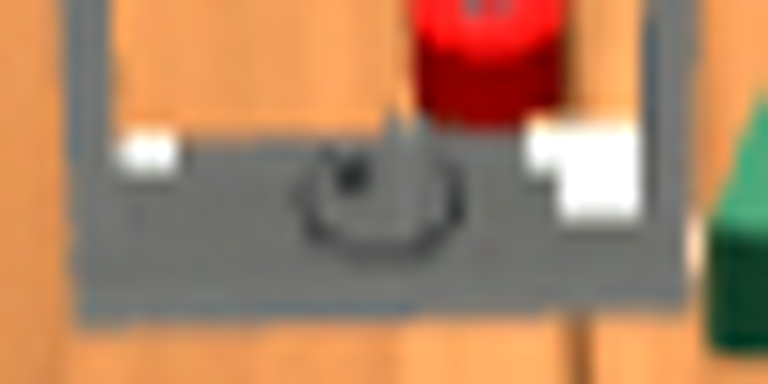

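```bash
python3 - <<'E'
import pickle
from h import *
s,o=pickle.load(open("s1.pkl","rb"))
c=s["color"]
print("cols",list(range(291,306)))
for r in range(194,212): print(r,r*16-191*16+8,c[r,291:306,0],)
print("x px",[(i-274)*16+8 for i in range(291,306)])
E
```

```text
cols [291, 292, 293, 294, 295, 296, 297, 298, 299, 300, 301, 302, 303, 304, 305]
194 56 [71 71 72 74 73 72 71 70 58 25 25 27 32 34 31]
195 72 [71 72 73 75 73 72 70 70 58 25 25 27 25 26 25]
196 88 [72 71 72 75 74 71 70 70 67 24 25 25 26 23 25]
197 104 [71 72 73 74 73 71 70 69 71 32 24 25 25 25 25]
198 120 [71 71 72 73 73 72 72 78 81 69 39 39 33 34 34]
199 136 [78 77 77 79 78 77 77 83 87 80 71 70 69 68 68]
200 152 [81 80 80 71 80 74 80 81 84 79 76 80 81 81 81]
201 168 [81 80 75 73 60 58 75 80 82 79 72 71 80 79 79]
202 184 [79 75 72 78 57 58 76 80 83 79 77 65 78 78 79]
203 200 [78 70 71 78 74 74 78 81 84 79 78 60 78 78 78]
204 216 [79 76 65 79 80 78 80 79 83 77 77 57 79 78 78]
205 232 [79 78 62 66 75 80 79 80 80 69 64 72 80 80 79]
206 248 [80 79 74 72 71 71 71 70 69 64 71 78 80 78 79]
207 264 [80 80 78 78 76 73 73 73 73 73 78 79 79 78 79]
208 280 [81 81 81 81 81 81 80 81 81 81 81 81 80 80 81]
209 296 [82 82 83 83 82 83 82 83 82 82 82 83 82 82 82]
210 312 [83 83 82 82 82 83 83 83 82 81 82 81 80 80 81]
211 328 [76 76 76 76 77 76 75 75 78 78 78 77 78 78 79]
x px [280, 296, 312, 328, 344, 360, 376, 392, 408, 424, 440, 456, 472, 488, 504]
```

Reading: the rod sits about (+2.6,-3.6) mm from the TCP at yaw 0, that is toward the camera and to the right. Pixel columns 298–300, rows 198–205. 
With yaw at 75.5° the rod is at TCP+(4.2,1.5), so the aim for the TCP at the hole is about (611.6,-22.5). I'll go to a point about 90 mm before it, then descend.

move_arm(increments=[0, 0.2, 0, 0.95, 255, 0, 0.2, 0, 0.95, 255, 0, 0.2, 0, 0.95, 255, 0, 0.2, 0, 0.95, 255, 0, 0.2, 0, 0.95, 255])

```text
t: 6.4
tool_pos: [529.8, -47.7, 202.0]
orientation: [-3.141, 0.0, 0.53]
wrist_force: [-0.3, -0.2, -3.3]
grip_width: 11.6
finger_force: 40.0
```

move_arm(increments=[0, 0.2, 0, 0.95, 255, 0, 0.2, 0, 0.95, 255, -0.1, 0.2, 0, 0.95, 255, -0.1, 0.2, 0, 0.95, 255, 0, 0.2, 0, 0.95, 255])

```text
t: 7.02
tool_pos: [523.6, -17.7, 202.1]
orientation: [-3.141, 0.0, 1.027]
wrist_force: [-0.7, 0.4, -3.5]
grip_width: 11.7
finger_force: 40.0
```

move_arm(increments=[0, 0.2, -0.6, 0.95, 255, 0, 0.2, -0.9, 0.95, 255, 0, 0.2, -0.9, 0.95, 255, 0, 0.07, -0.7, 0, 255, 0, 0, -0.3, 0, 255])

```text
t: 7.65
tool_pos: [523.2, 2.3, 98.4]
orientation: [-3.139, 0.0, 1.322]
wrist_force: [0.5, -0.4, -2.8]
grip_width: 11.5
finger_force: 40.0
```

move_arm(increments=[0, 0, 0, 0, 255, 0, 0, 0, 0, 255])

```text
t: 7.9
tool_pos: [524.6, 1.8, 101.0]
orientation: [3.14, -0.0, 1.321]
wrist_force: [-0.6, 0.5, -4.1]
grip_width: 11.4
finger_force: 40.0
```

move_arm(increments=[0.58, -0.16, 0, 0, 255, 0.58, -0.16, 0, 0, 255, 0.58, -0.16, 0, 0, 255, 0.58, -0.16, 0, 0, 255, 0.58, -0.17, 0, 0, 255])

```text
t: 8.52
tool_pos: [612.2, -22.7, 101.0]
orientation: [3.14, -0.0, 1.321]
wrist_force: [0.2, 0.5, -3.9]
grip_width: 11.8
finger_force: 40.0
```

```bash
python3 - <<'E'
from plant import arm
import pickle
from h import *
P=[]
d={}
for n in("side","top"):
    s=arm.snapshot(n);d[n]=s;o=arm.observe();P.append(o["tool_pos"])
print(np.round(P,2),o["orientation"],o["wrist_force"])
pickle.dump((d,o),open("s2.pkl","wb"))
a=crop(d["side"]["color"],300,150,90,90,5);a[:]=np.clip(a.astype(float)*1.5,0,255)
b=crop(d["top"]["color"],280,150,70,90,5)
cv2.imwrite("pics/c4.png",np.hstack([a,b]))
E
```

```text
[[613.74 -23.44 100.71]
 [612.57 -23.05 100.5 ]] [ 3.13976274e+00 -1.12332510e-04  1.32083815e+00] [-0.63604542 -0.89695644 -3.73929436]
```

View pics/c4.png

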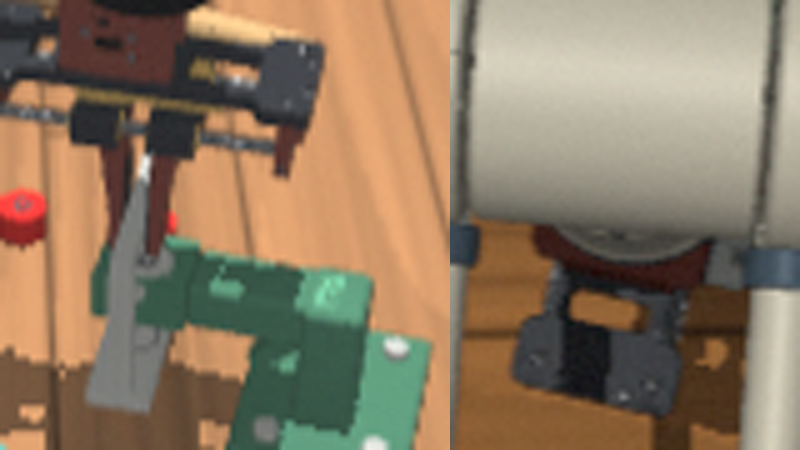

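The frame is around the head, foot bar below, with side bars clear on both sides. I'll raise it slowly and feel for the hole.

move_arm(increments=[0, 0, 0.03, 0, 255, 0, 0, 0.03, 0, 255, 0, 0, 0.03, 0, 255, 0, 0, 0.02, 0, 255, 0, 0, 0, 0, 255])

```text
t: 9.25
tool_pos: [611.0, -22.3, 103.1]
orientation: [3.141, 0.0, 1.322]
wrist_force: [-0.5, -0.4, -3.1]
grip_width: 11.7
finger_force: 40.0
```

move_arm(increments=[0, 0, 0.02, 0, 255, 0, 0, 0.02, 0, 255, 0, 0, 0.02, 0, 255, 0, 0, 0, 0, 255])

```text
t: 9.75
tool_pos: [611.1, -22.4, 104.8]
orientation: [3.142, -0.0, 1.321]
wrist_force: [0.5, -0.1, -4.1]
grip_width: 11.3
finger_force: 40.0
```

move_arm(increments=[0, 0, 0.02, 0, 255, 0, 0, 0.02, 0, 255, 0, 0, 0, 0, 255])

```text
t: 10.12
tool_pos: [611.1, -22.4, 106.1]
orientation: [3.141, -0.0, 1.322]
wrist_force: [-0.6, 0.0, -3.0]
grip_width: 11.7
finger_force: 40.0
```

move_arm(increments=[0, 0, 0.02, 0, 255, 0, 0, 0.02, 0, 255, 0, 0, 0, 0, 255])

```text
t: 10.5
tool_pos: [611.1, -22.4, 107.2]
orientation: [3.142, 0.0, 1.321]
wrist_force: [0.2, -0.6, -2.8]
grip_width: 12.0
finger_force: 40.0
```

move_arm(increments=[0, 0, 0.02, 0, 255, 0, 0, 0.02, 0, 255, 0, 0, 0, 0, 255])

```text
t: 10.88
tool_pos: [611.2, -22.6, 108.4]
orientation: [3.141, 0.0, 1.321]
wrist_force: [1.2, -0.4, -4.4]
grip_width: 11.4
finger_force: 40.0
```

The rod is about 3 mm past the underside with no resistance, so it's in the hole. I'll keep raising toward the die.

move_arm(increments=[0, 0, 0.03, 0, 255, 0, 0, 0.03, 0, 255, 0, 0, 0.03, 0, 255, 0, 0, 0, 0, 255])

```text
t: 11.38
tool_pos: [611.2, -22.5, 111.2]
orientation: [3.141, 0.0, 1.321]
wrist_force: [0.6, -1.2, -3.9]
grip_width: 11.8
finger_force: 40.0
```

move_arm(increments=[0, 0, 0.02, 0, 255, 0, 0, 0.02, 0, 255, 0, 0, 0, 0, 255])

```text
t: 11.75
tool_pos: [611.1, -22.5, 112.3]
orientation: [3.141, 0.0, 1.321]
wrist_force: [0.8, -2.5, -4.8]
grip_width: 11.6
finger_force: 40.0
```

move_arm(increments=[0, 0, 0.02, 0, 255, 0, 0, 0.02, 0, 255, 0, 0, 0, 0, 255])

```text
t: 12.12
tool_pos: [611.1, -22.4, 113.5]
orientation: [3.142, 0.0, 1.321]
wrist_force: [0.3, -2.8, -5.8]
grip_width: 11.6
finger_force: 40.0
```

A lateral force of -2.8 N in y has built up as the rod grazes the hole wall. I'll ease about 1 mm toward -y and continue.

move_arm(increments=[0, -0.04, 0, 0, 255, 0, 0, 0.02, 0, 255, 0, 0, 0, 0, 255])

```text
t: 12.5
tool_pos: [611.0, -23.2, 113.7]
orientation: [-3.141, -0.001, 1.322]
wrist_force: [1.2, 0.4, -6.6]
grip_width: 11.8
finger_force: 40.0
```

move_arm(increments=[0, 0, 0.02, 0, 255, 0, 0, 0.02, 0, 255, 0, 0, 0, 0, 255])

```text
t: 12.88
tool_pos: [610.7, -23.4, 114.1]
orientation: [-3.14, 0.0, 1.322]
wrist_force: [2.1, 1.0, -12.9]
grip_width: 11.9
finger_force: 40.0
```

move_arm(increments=[0, 0, 0.02, 0, 255, 0, 0, 0.01, 0, 255, 0, 0, 0, 0, 255])

```text
t: 13.25
tool_pos: [610.7, -23.5, 115.5]
orientation: [-3.14, 0.0, 1.321]
wrist_force: [1.8, 1.5, -14.5]
grip_width: 11.6
finger_force: 40.0
```

move_arm(increments=[0, 0, 0.02, 0, 255, 0, 0, 0.01, 0, 255, 0, 0, 0, 0, 255])

```text
t: 13.62
tool_pos: [610.9, -23.5, 117.2]
orientation: [-3.141, -0.0, 1.322]
wrist_force: [0.9, 1.1, -14.5]
grip_width: 11.4
finger_force: 40.0
```

The die is sliding at about 11 N. It needs about 7.5 mm more.

move_arm(increments=[0, 0, 0.02, 0, 255, 0, 0, 0.02, 0, 255, 0, 0, 0.02, 0, 255, 0, 0, 0.02, 0, 255, 0, 0, 0, 0, 255])

```text
t: 14.25
tool_pos: [611.1, -23.5, 119.7]
orientation: [3.141, -0.0, 1.322]
wrist_force: [-0.2, 1.8, -13.8]
grip_width: 11.5
finger_force: 40.0
```

move_arm(increments=[0, 0, 0.02, 0, 255, 0, 0, 0.02, 0, 255, 0, 0, 0.02, 0, 255, 0, 0, 0.02, 0, 255, 0, 0, 0, 0, 255])

```text
t: 14.88
tool_pos: [611.0, -23.5, 121.8]
orientation: [-3.141, -0.0, 1.322]
wrist_force: [0.1, 2.3, -14.3]
grip_width: 11.8
finger_force: 40.0
```

move_arm(increments=[0, 0, 0.02, 0, 255, 0, 0, 0.02, 0, 255, 0, 0, 0.02, 0, 255, 0, 0, 0.02, 0, 255, 0, 0, 0, 0, 255])

```text
t: 15.5
tool_pos: [610.9, -23.5, 123.9]
orientation: [-3.141, 0.0, 1.321]
wrist_force: [0.1, 2.0, -17.7]
grip_width: 11.5
finger_force: 40.0
```

move_arm(increments=[0, 0, 0.02, 0, 255, 0, 0, 0.02, 0, 255, 0, 0, 0, 0, 255])

```text
t: 15.88
tool_pos: [610.9, -23.5, 125.1]
orientation: [-3.141, 0.0, 1.322]
wrist_force: [-0.1, 3.7, -20.1]
grip_width: 11.7
finger_force: 40.0
```

```bash
python3 - <<'E'
from plant import arm
from h import *
s=arm.snapshot("side");c=s["color"]
print(arm.observe()["tool_pos"])
for z in (84,95):print(proj(s,[616,-21,z]))
cv2.imwrite("pics/c5.png",np.clip(crop(c,310,170,60,60,10).astype(float)*1.4,0,255).astype(np.uint8))
E
```

```text
[610.91057565 -23.51820781 125.13873933]
[328.99340346 201.94753702]
[329.1404089 198.9029603]
```

View pics/c5.png

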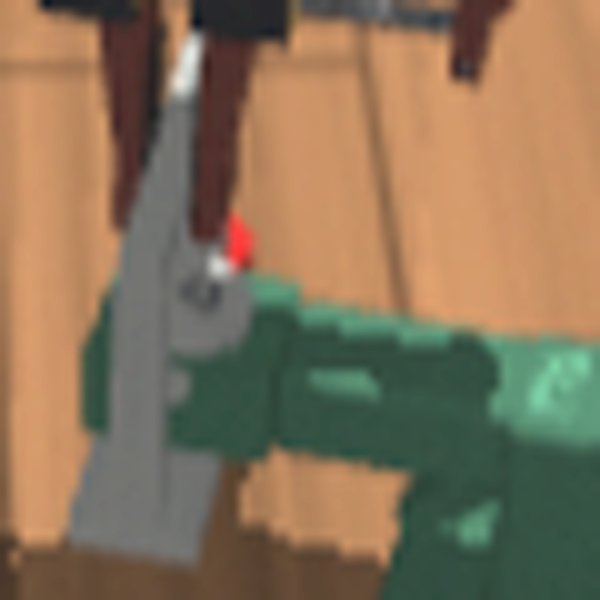

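The die stands about 1 cm proud: its ring is at crop (200,288), giving px (330,198.8), which matches a top at z≈95. Now I lower the rod out, back off along -x and stand the stirrup on the bench.

move_arm(increments=[0, 0.015, -0.05, 0, 255, 0, 0, -0.15, 0, 255, 0, 0, -0.2, 0, 255, 0, 0, -0.2, 0, 255, 0, 0, -0.2, 0, 255])

```text
t: 16.55
tool_pos: [611.4, -23.3, 101.7]
orientation: [3.14, -0.0, 1.321]
wrist_force: [-0.6, -0.3, -4.0]
grip_width: 11.7
finger_force: 40.0
```

move_arm(increments=[0, 0, -0.05, 0, 255, 0, 0, 0, 0, 255, 0, 0, 0, 0, 255])

```text
t: 16.92
tool_pos: [611.2, -23.1, 100.1]
orientation: [3.141, -0.0, 1.322]
wrist_force: [-0.6, -0.3, -3.3]
grip_width: 11.7
finger_force: 40.0
```

move_arm(increments=[-0.77, 0.2, 0, 0, 255, -0.77, 0.2, 0, 0, 255, -0.77, 0.2, 0, 0, 255, -0.77, 0.2, 0, 0, 255, -0.77, 0.2, 0, 0, 255])

```text
t: 17.55
tool_pos: [495.0, 7.1, 100.4]
orientation: [3.141, -0.0, 1.322]
wrist_force: [-0.1, -0.8, -3.1]
grip_width: 11.7
finger_force: 40.0
```

move_arm(increments=[0, 0, -0.25, 0, 255, 0, 0, -0.2, 0, 255, 0, 0, -0.05, 0, 255, 0, 0, 0, 0, 255, 0, 0, 0, 0, 255])

```text
t: 18.18
tool_pos: [495.9, 6.8, 85.0]
orientation: [3.142, -0.0, 1.321]
wrist_force: [0.1, -0.8, -3.9]
grip_width: 11.6
finger_force: 40.0
```

move_arm(increments=[0, 0, -0.04, 0, 255, 0, 0, -0.04, 0, 255, 0, 0, 0, 0, 255, 0, 0, 0, 0, 255])

```text
t: 18.68
tool_pos: [495.6, 6.9, 82.5]
orientation: [3.142, -0.0, 1.322]
wrist_force: [-0.3, 0.0, -3.5]
grip_width: 11.5
finger_force: 40.0
```

move_arm(increments=[0, 0, -0.03, 0, 255, 0, 0, 0, 0, 255, 0, 0, 0, 0, 255])

```text
t: 19.05
tool_pos: [495.6, 6.9, 81.6]
orientation: [-3.142, -0.0, 1.321]
wrist_force: [-0.4, 0.5, -3.6]
grip_width: 12.0
finger_force: 40.0
```

move_arm(increments=[0, 0, -0.03, 0, 255, 0, 0, 0, 0, 255, 0, 0, 0, 0, 255])

```text
t: 19.42
tool_pos: [496.0, 6.8, 81.5]
orientation: [3.14, -0.0, 1.321]
wrist_force: [-0.9, -1.5, 2.8]
grip_width: 11.5
finger_force: 40.0
```

Touchdown (+2.8 N). I release, wait, then rise straight up.

move_arm(increments=[0, 0, 0, 0, 0, 0, 0, 0, 0, 0, 0, 0, 0, 0, 0, 0, 0, 0, 0, 0, 0, 0, 0, 0, 0])

```text
t: 20.05
tool_pos: [495.6, 6.9, 80.7]
orientation: [-3.142, 0.0, 1.322]
wrist_force: [-0.1, 0.0, -0.7]
grip_width: 57.8
finger_force: 0.0
```

move_arm(increments=[0, 0, 0, 0, 0, 0, 0, 0, 0, 0, 0, 0, 0, 0, 0, 0, 0, 0, 0, 0, 0, 0, 0, 0, 0])

```text
t: 20.68
tool_pos: [495.6, 6.9, 80.7]
orientation: [-3.142, 0.0, 1.322]
wrist_force: [0.7, 0.0, -0.1]
grip_width: 87.7
finger_force: 0.0
```

move_arm(increments=[0, 0, 0.4, 0, 0, 0, 0, 0.8, 0, 0, 0, 0, 0.8, 0, 0, 0, 0, 0.8, 0, 0, 0, 0, 0.8, 0, 0])

```text
t: 21.3
tool_pos: [495.7, 6.9, 190.6]
orientation: [3.14, -0.0, 1.321]
wrist_force: [0.3, 0.0, 1.0]
grip_width: 87.6
finger_force: 0.0
```

move_arm(increments=[0.8, -0.19, 0, 0, 0, 0.8, -0.19, 0, 0, 0, 0.8, -0.19, 0, 0, 0, 0.8, -0.18, 0, 0, 0, 0.8, -0.18, 0, 0, 0])

```text
t: 21.92
tool_pos: [616.5, -21.2, 189.7]
orientation: [3.141, -0.0, 1.321]
wrist_force: [0.5, 0.2, 0.7]
grip_width: 87.8
finger_force: 0.0
```

move_arm(increments=[0, 0, -0.9, 0, 0, 0, 0, -0.9, 0, 0, 0, 0, -0.9, 0, 0, 0, 0, -0.3, 0, 0, 0, 0, 0, 0, 0])

```text
t: 22.55
tool_pos: [615.5, -21.1, 99.0]
orientation: [-3.141, 0.0, 1.321]
wrist_force: [-1.3, 0.8, -0.0]
grip_width: 87.5
finger_force: 0.0
```

```bash
python3 - <<'E'
from plant import arm
from h import *
s=arm.snapshot("side");c=s["color"];o=arm.observe()
print(o["tool_pos"],o["wrist_force"])
print((proj(s,[616,-21,95])-[300,160])*8)
cv2.imwrite("pics/c6.png",np.clip(crop(c,255,130,100,75,8).astype(float)*1.3,0,255).astype(np.uint8))
E
```

```text
[616.00267278 -21.03956332  99.98470328] [ 0.19033634 -0.11338186 -0.25890281]
[233.12327116 311.22368241]
```

View pics/c6.png

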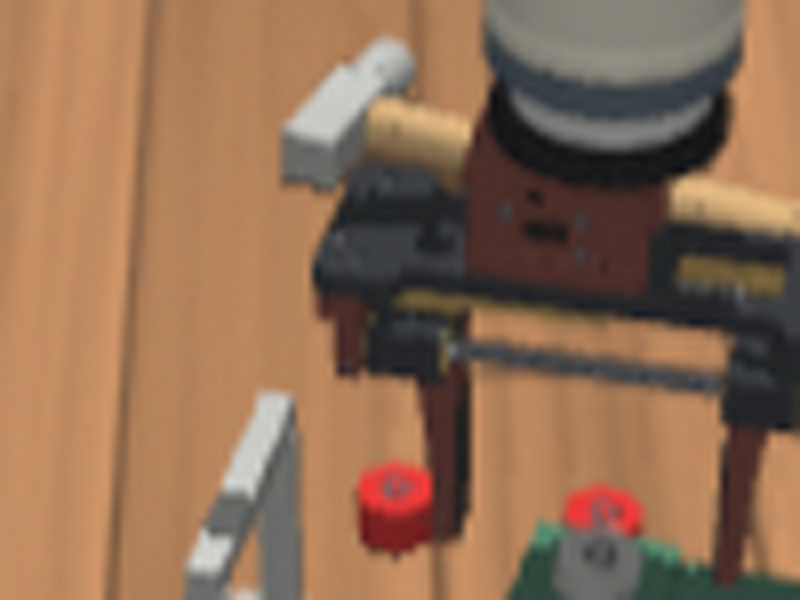

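The stirrup stands upright at the left. The die is proud at crop (598,560), between the open fingers (tips about 445 and 735). I lower to tips at about z 88 and close gently.

move_arm(increments=[0, 0, -0.2, 0, 0, 0, 0, -0.1, 0, 0, 0, 0, -0.08, 0, 0, 0, 0, 0, 0, 0], newtons=20)

```text
t: 23.1
tool_pos: [615.4, -21.0, 87.1]
orientation: [-3.141, 0.0, 1.321]
wrist_force: [0.1, -0.9, 0.5]
grip_width: 88.0
finger_force: 0.0
```

move_arm(increments=[0, 0, 0, 0, 255, 0, 0, 0, 0, 255, 0, 0, 0, 0, 255, 0, 0, 0, 0, 255, 0, 0, 0, 0, 255])

```text
t: 23.72
tool_pos: [615.6, -21.0, 87.4]
orientation: [3.142, -0.0, 1.322]
wrist_force: [-0.2, -0.5, -0.9]
grip_width: 41.1
finger_force: 0.0
```

move_arm(increments=[0, 0, 0, 0, 255, 0, 0, 0, 0, 255, 0, 0, 0, 0, 255, 0, 0, 0, 0, 255])

```text
t: 24.22
tool_pos: [617.0, -21.3, 88.2]
orientation: [3.138, -0.0, 1.321]
wrist_force: [6.2, 0.1, 1.1]
grip_width: 29.0
finger_force: 20.0
```

move_arm(increments=[0.04, -0.01, 0, 0, 255, 0, 0, 0, 0, 255, 0, 0, 0, 0, 255], newtons=50)

```text
t: 24.6
tool_pos: [617.1, -21.3, 88.0]
orientation: [3.141, -0.0, 1.322]
wrist_force: [2.2, 0.4, 4.1]
grip_width: 28.1
finger_force: 50.0
```

move_arm(increments=[0, 0, 0.03, 0, 255, 0, 0, 0.03, 0, 255, 0, 0, 0.04, 0, 255, 0, 0, 0, 0, 255])

```text
t: 25.1
tool_pos: [617.0, -21.4, 88.3]
orientation: [-3.141, 0.0, 1.321]
wrist_force: [7.5, -0.4, -6.0]
grip_width: 28.3
finger_force: 50.0
```

move_arm(increments=[0, 0, 0.03, 0, 255, 0, 0, 0.03, 0, 255, 0, 0, 0, 0, 255, 0, 0, 0, 0, 255])

```text
t: 25.6
tool_pos: [616.9, -21.4, 88.5]
orientation: [-3.14, 0.0, 1.321]
wrist_force: [9.5, -1.0, -11.0]
grip_width: 28.3
finger_force: 50.0
```

move_arm(increments=[0.05, -0.01, 0.03, 0, 255, 0, 0, 0.03, 0, 255, 0, 0, 0.02, 0, 255, 0, 0, 0, 0, 255])

```text
t: 26.1
tool_pos: [616.9, -21.4, 89.6]
orientation: [-3.136, 0.001, 1.322]
wrist_force: [6.7, -1.2, -14.3]
grip_width: 27.8
finger_force: 50.0
```

move_arm(increments=[0.02, 0, 0.03, 0, 255, 0, 0, 0.03, 0, 255, 0, 0, 0.03, 0, 255, 0, 0, 0, 0, 255])

```text
t: 26.6
tool_pos: [617.6, -21.4, 96.8]
orientation: [-3.138, 0.0, 1.322]
wrist_force: [-2.7, 1.0, -7.2]
grip_width: 28.1
finger_force: 50.0
```

```bash
python3 - <<'E'
from plant import arm
from h import *
s=arm.snapshot("side");c=s["color"];o=arm.observe()
print(o["tool_pos"],o["wrist_force"],o["grip_width"],o["orientation"])
cv2.imwrite("pics/c7.png",np.clip(crop(c,305,175,60,50,12).astype(float)*1.6,0,255).astype(np.uint8))
E
```

```text
[617.75037613 -21.40244868  97.10404636] [-4.04203697  1.57831148 -8.44079481] 28.506275838632472 [-3.13882070e+00  2.98254184e-04  1.32163181e+00]
```

View pics/c7.png

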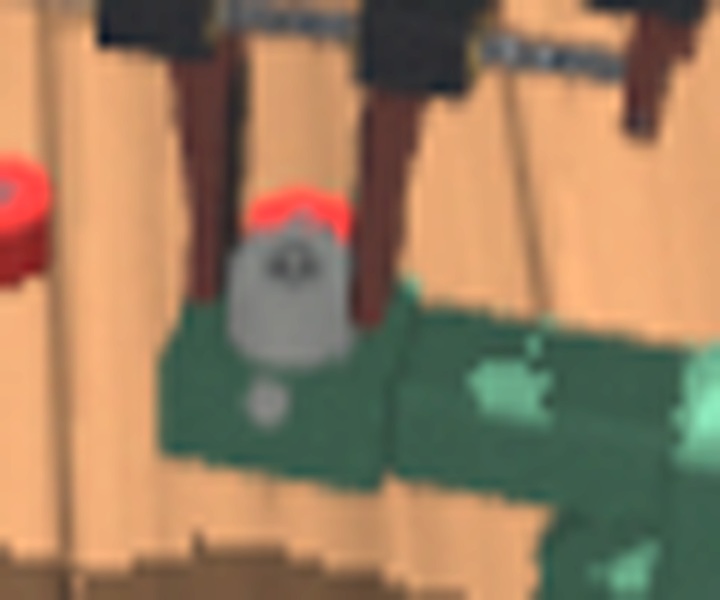

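The die is rising with the fingers: its top is at crop (293,262), about 9 mm higher. Lateral force flipped sign, so I shift back a bit and keep lifting.

move_arm(increments=[-0.03, 0, 0.03, 0, 255, 0, 0, 0.04, 0, 255, 0, 0, 0.05, 0, 255, 0, 0, 0.05, 0, 255, 0, 0, 0, 0, 255])

```text
t: 27.28
tool_pos: [618.3, -21.7, 102.9]
orientation: [3.141, -0.0, 1.321]
wrist_force: [0.0, 0.7, -2.7]
grip_width: 28.0
finger_force: 50.0
```

move_arm(increments=[0, 0, 0.2, 0, 255, 0, 0, 0.2, 0, 255, 0, 0, 0.2, 0, 255, 0, 0, 0, 0, 255])

```text
t: 27.78
tool_pos: [618.4, -21.7, 121.4]
orientation: [3.14, -0.0, 1.322]
wrist_force: [0.4, 0.5, -1.6]
grip_width: 28.1
finger_force: 50.0
```

move_arm(increments=[0, 0, 0.6, 0, 255, -0.3, -0.5, 0.4, 0, 255, -0.5, -0.7, 0, 0, 255, -0.5, -0.8, 0, 0, 255, -0.5, -0.8, 0, 0, 255])

```text
t: 28.4
tool_pos: [563.1, -107.3, 151.6]
orientation: [3.14, 0.0, 1.321]
wrist_force: [-0.5, -0.2, -1.6]
grip_width: 28.5
finger_force: 50.0
```

move_arm(increments=[-0.5, -0.8, 0, 0, 255, -0.6, -0.8, 0, 0, 255, -0.6, -0.8, 0, 0, 255, -0.6, -0.9, 0, 0, 255, -0.5, -0.9, 0, 0, 255])

```text
t: 29.02
tool_pos: [478.8, -233.3, 151.7]
orientation: [3.14, 0.001, 1.321]
wrist_force: [-0.0, -0.1, -1.8]
grip_width: 28.4
finger_force: 50.0
```

move_arm(increments=[-0.3, -0.6, -0.6, 0, 255, 0, 0, -0.8, 0, 255, 0, 0, -0.8, 0, 255, 0, 0, -0.8, 0, 255, 0, 0, -0.2, 0, 255])

```text
t: 29.65
tool_pos: [469.7, -249.8, 53.5]
orientation: [-3.14, -0.0, 1.321]
wrist_force: [-0.4, 0.6, -1.8]
grip_width: 28.2
finger_force: 50.0
```

```bash
python3 - <<'E'
from plant import arm
import pickle
from h import *
s=arm.snapshot("side");c=s["color"];o=arm.observe();pickle.dump((s,o),open("s3.pkl","wb"))
print(o["tool_pos"],o["wrist_force"],o["grip_width"])
u=proj(s,o["tool_pos"]);x,y=int(u[0])-33,int(u[1])-25;print(u,x,y)
for dz in(7,-13):print(dz,(proj(s,o["tool_pos"]+[0,0,dz])-[x,y])*12)
cv2.imwrite("pics/c8.png",np.clip(crop(c,x,y,66,50,12).astype(float)*1.6,0,255).astype(np.uint8))
E
```

```text
[ 470.01253282 -249.87558017   53.68591711] [ 0.26271345  0.40469057 -1.44337394] 28.27746549034084
[273.54606932 274.43112911] 240 249
7 [400.8762131  282.37136463]
-13 [405.6300489  346.97921152]
```

View pics/c8.png

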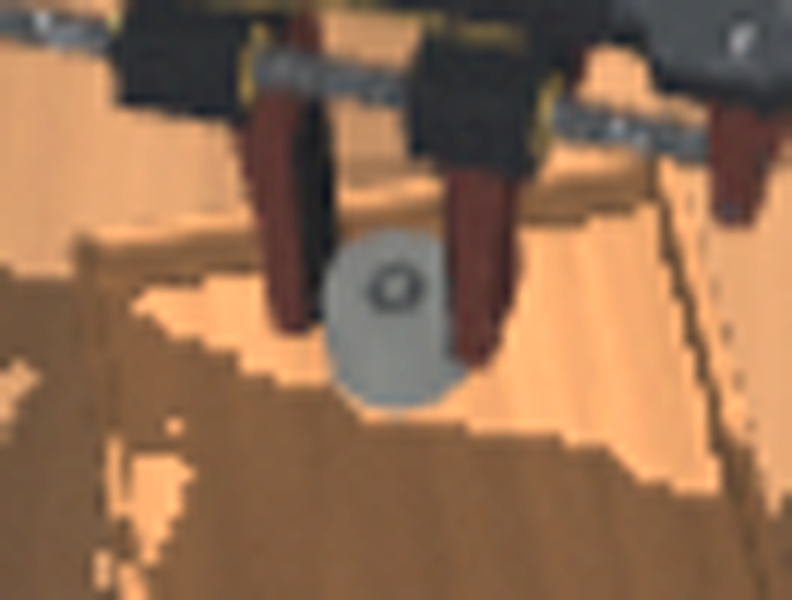

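The die is held upright above the tray. Its ring is at (397,287), so its top is about 7 mm above the tips and its bottom about 13 mm below. Floor contact is expected near TCP z≈18.

move_arm(increments=[0, 0, -0.5, 0, 255, 0, 0, -0.35, 0, 255, 0, 0, -0.15, 0, 255, 0, 0, 0, 0, 255])

```text
t: 30.2
tool_pos: [470.8, -249.5, 24.0]
orientation: [-3.141, -0.0, 1.322]
wrist_force: [-0.7, -0.0, -1.2]
grip_width: 28.2
finger_force: 50.0
```

move_arm(increments=[0, 0, -0.03, 0, 255, 0, 0, -0.03, 0, 255, 0, 0, 0, 0, 255, 0, 0, 0, 0, 255])

```text
t: 30.7
tool_pos: [471.0, -249.7, 22.7]
orientation: [3.141, 0.0, 1.321]
wrist_force: [0.2, -0.3, -0.8]
grip_width: 28.4
finger_force: 50.0
```

move_arm(increments=[0, 0, -0.03, 0, 255, 0, 0, -0.03, 0, 255, 0, 0, 0, 0, 255, 0, 0, 0, 0, 255])

```text
t: 31.2
tool_pos: [471.0, -249.6, 20.7]
orientation: [-3.142, -0.0, 1.321]
wrist_force: [0.1, 0.5, -1.8]
grip_width: 28.0
finger_force: 50.0
```

move_arm(increments=[0, 0, -0.03, 0, 255, 0, 0, -0.03, 0, 255, 0, 0, 0, 0, 255, 0, 0, 0, 0, 255])

```text
t: 31.7
tool_pos: [471.1, -249.5, 19.5]
orientation: [3.141, -0.0, 1.322]
wrist_force: [-1.6, 2.3, 4.7]
grip_width: 27.9
finger_force: 50.0
```

Floor contact (+4.7 N). I release to a partial opening and rise.

move_arm(increments=[0, 0, -0.01, 0, 255, 0, 0, 0, 0, 100, 0, 0, 0, 0, 100, 0, 0, 0, 0, 100, 0, 0, 0, 0, 100])

```text
t: 32.33
tool_pos: [470.9, -249.6, 18.4]
orientation: [-3.141, -0.0, 1.321]
wrist_force: [0.4, 0.5, -0.1]
grip_width: 53.5
finger_force: 0.0
```

move_arm(increments=[0, 0, 0, 0, 100, 0, 0, 0.3, 0, 100, 0, 0, 0.8, 0, 100, 0, 0, 0.9, 0, 100, 0, 0, 0.9, 0, 100])

```text
t: 32.95
tool_pos: [471.1, -249.7, 107.3]
orientation: [3.141, 0.0, 1.321]
wrist_force: [-0.2, -0.8, -1.0]
grip_width: 53.5
finger_force: 0.0
```

move_arm(increments=[-0.5, 0.5, 0.8, 0, 100, -0.5, 0.9, 0.8, 0, 100, -0.5, 0.9, 0.5, 0, 100, -0.5, 0.9, 0, 0, 100, -0.5, 0.9, 0, 0, 100])

```text
t: 33.58
tool_pos: [395.6, -125.9, 169.8]
orientation: [3.14, 0.0, 1.321]
wrist_force: [0.2, 0.0, -0.0]
grip_width: 53.5
finger_force: 0.0
```

```bash
python3 - <<'E'
from plant import arm
from h import *
d={n:arm.snapshot(n) for n in("side","top")}
P={}
for n,box in(("side",(245,260,65,55)),("top",(384,222,62,62))):
    x,y,w,h=box;im=d[n]["color"][y:y+h,x:x+w];hsv=cv2.cvtColor(im,cv2.COLOR_BGR2HSV)
    m=cv2.inRange(hsv,(0,0,60),(180,60,255))
    for c in cv2.findContours(m,cv2.RETR_EXTERNAL,cv2.CHAIN_APPROX_NONE)[0]:
        if cv2.contourArea(c)>15:
            (u,v),r=cv2.minEnclosingCircle(c);b=cv2.boundingRect(c);print(n,u+x,v+y,r,b,cv2.contourArea(c))
            print(onz(d[n],(u+x,v+y),25 if n=="top" else 15))
print(proj(d["side"],[471,-250,25]),proj(d["top"],[471,-250,25]))
o=arm.observe();print(o["t"],o["tool_pos"],o["wrist_force"])
E
```

```text
side 273.5752696990967 283.97311782836914 7.433563232421875 (23, 17, 12, 15) 131.0
[ 468.16888379 -247.79565468   15.        ]
top 392.3333330154419 265.0 8.027830123901367 (2, 35, 14, 17) 31.5
[ 443.92592321 -195.13670307   25.        ]
top 386.59999990463257 260.0 5.249862194061279 (0, 33, 7, 11) 20.0
[ 456.01796357 -181.7265642    25.        ]
top 414.0 253.75 6.600289344787598 (24, 26, 13, 13) 114.5
[ 469.87655611 -247.65974101   25.        ]
[274.5101068  282.07573816] [414.96313501 253.26299815]
33.675 [ 395.49401276 -125.08751297  169.98707113] [ 1.13706126 -0.07453785  0.15584687]
```

The die shows round in the top view (13×13 px) and sits at the tray centre, about (470,-248), so it is upright. Handing in.

```bash
python3 -c "
from plant import arm
print(arm.finish_job())"
```

```text
the job is handed in; nothing more can be done
None
```

The job is handed in (no verdict came back): the die was pushed about 11 mm proud and now stands upright near the tray's centre, and the stirrup stands upright on the bench about 120 mm from the hole; the hammer, jar and punch were not touched by any planned move, though I did not re-measure them.

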